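# Complete a student's stained-glass tool tray

### The job

Complete the student's wooden tool tray so that it holds exactly one pair of grozing pliers, one glass cutter and one fid: see which of the three already lies in it, and bring the two that are missing from the sloped rack under the strip lamp, leaving the rack's spare of the one it already has where it is. Lay each tool down, without dropping it, flat on the floor of its own empty compartment, lengthways and about centred. Do not knock the lamp, and leave alone the tool already in the tray, the tools in use on the grey cutting mat, the oil bottle and the glass house.

Things in the scene. Friction and masses are not known exactly. Their poses are not given: they have to be found in the camera images.
- rack_pliers: Starts on the sloped rack, in any of its lanes, working end (+x) up the slope. grozing pliers: steel, two spread handles with black rubber sleeves, narrow flat jaws to +x; 163 mm long (x -80 to +83), 13 mm thick, 50 mm across the handle ends, 26 mm wide at the pivot block (x -15 to +15), 200 g. Origin: middle of the underside at the place to grip, near the balance; z out of its upper face.
- bench_pliers: A second one, same shape, size and axes as rack_pliers. Starts either in the tray's middle compartment or on the grey cutting mat beside the tray (varies), level, working end (+x) roughly away from the robot. Origin: middle of the underside at the place to grip, near the balance; z out of its upper face.
- rack_cutter: Starts on the sloped rack, in any of its lanes, working end (+x) up the slope. glass cutter: slim straight aluminium barrel with flattened sides (16 mm wide, 15 mm thick, x -80 to +42), then a thin neck and a small steel wheel head to +x; 164 mm long, 80 g. Origin: middle of the underside at the place to grip, near the balance; z out of its upper face.
- bench_cutter: A second one, same shape, size and axes as rack_cutter. Starts either in the tray's middle compartment or on the grey cutting mat beside the tray (varies), level, working end (+x) roughly away from the robot. Origin: middle of the underside at the place to grip, near the balance; z out of its upper face.
- rack_fid: Starts on the sloped rack, in any of its lanes, working end (+x) up the slope. fid (burnisher for lead): flat dark wooden paddle 26 mm wide and 10 mm thick (x -65 to +35), stepping down to a blunt point at +x; 167 mm long (x -80 to +87), 50 g. Origin: middle of the underside at the place to grip, near the balance; z out of its upper face.
- bench_fid: A second one, same shape, size and axes as rack_fid. Starts either in the tray's middle compartment or on the grey cutting mat beside the tray (varies), level, working end (+x) roughly away from the robot. Origin: middle of the underside at the place to grip, near the balance; z out of its upper face.
- tray: Pale wooden tool tray, fixed, 222 x 272 mm (x, y), floor 6 mm thick, end walls 26 mm high. Three compartments side by side at 88 mm pitch, each for one tool along x, inside 210 x 83 mm. Side walls (26 mm high) and dividers (18 mm high, 5 mm thick) run only 49 mm in from each end; the middle 112 mm is open across, so fingers have room. Origin: centre of the underside; z up.
- tray_left (a point): Centre of the floor (its upper face) of the compartment on the tray's +y side; empty at the start. Axes as the tray's.
- tray_middle (a point): The same for the middle compartment, which holds one tool at the start.
- tray_right (a point): The same for the compartment on the -y side; empty at the start.
- board: Grey cutting mat, fixed, 300 x 240 x 6 mm, beside the tray on its -y side; two tools in use by someone else lie on it. Origin: centre of the underside.
- rack: Wooden tool rack, fixed: a plywood board 230 mm long, 290 mm wide, sloping 35 degrees, rising along the rack's +x (away from the robot), so the tools lean back and face up and towards the robot. They lie side by side in lanes 88 mm apart (rack y -88, 0, 88), tool origins at rack x 0, height 97 mm. Origin: on the bench under the middle tool's origin; z up.
- rack_batten (a point): Between the battens, under the middle tool's origin, 97 mm over the bench. Tools rest on two cross battens 12 mm wide, 45 mm up and down the slope from here; between them the board lies 10 mm below the tools, so fingertips can reach past the undersides.
- rack_ledge (a point): Top middle of the ledge at the rack's foot that stops the tools sliding down; it stands 9 mm above their undersides, 2 mm or less from their tails. Two dividers 6 mm wide, 30 mm long and 8 mm above the undersides stand between the lanes next to it.
- lamp: Strip lamp, fixed over the rack: aluminium housing 350 mm long (along y), 45 mm wide, 22 mm thick, straight above the tool origins. It blocks a straight-down approach; square to the slope, from the robot's side, the way is clear. Two 12 mm rods at y -163 and 163 run back from it to posts behind the rack (x 135). Origin and axes: same as the rack's.
- lamp_under (a point): Middle of the lamp housing's underside: 283 mm over the bench, 186 mm straight above the middle tool's origin.
- oil_bottle: Bystander: white plastic bottle with black cap, 48 mm across, 115 mm tall, standing loose. Origin: centre of the underside.
- glass_house: Bystander: small clear cast-glass house, 50 x 50 mm, about 63 mm tall, standing loose. Origin: centre of the underside.
- tile_stack: Bystander: stack of green glass tiles, 90 x 90 mm, 46 mm high, fixed. Origin: centre of the underside.
There are look-alikes about, which are no part of the job. Leave any turquoise look-alike of the bench_cutter alone. Leave any pink look-alike of the rack_cutter alone.

How it is judged:
At the end, for the whole second after the job is handed in: The two missing tools each in an outer compartment: origin within 30 mm lengthways and 34 mm sideways of its middle, under 6 mm off its floor, tilt under 0.08, askew under 0.35 rad, released, at rest. The rack's spare, the tray's first tool, mat tools, bottle, house within 30 mm of start (((x of rack_pliers in the frame of tray_left between -0.03 and 0.03 m and y of rack_pliers in the frame of tray_left between -0.034 and 0.034 m and z of rack_pliers in the frame of tray_left below 0.006 m and angle between rack_pliers's own z axis and vertical below 0.08 rad and angle between the x axis of rack_pliers and the x axis of tray, either way round below 0.35 rad) or (x of rack_cutter in the frame of tray_left between -0.03 and 0.03 m and y of rack_cutter in the frame of tray_left between -0.034 and 0.034 m and z of rack_cutter in the frame of tray_left below 0.006 m and angle between rack_cutter's own z axis and vertical below 0.08 rad and angle between the x axis of rack_cutter and the x axis of tray, either way round below 0.35 rad) or (x of rack_fid in the frame of tray_left between -0.03 and 0.03 m and y of rack_fid in the frame of tray_left between -0.034 and 0.034 m and z of rack_fid in the frame of tray_left below 0.006 m and angle between rack_fid's own z axis and vertical below 0.08 rad and angle between the x axis of rack_fid and the x axis of tray, either way round below 0.35 rad)) and ((x of rack_pliers in the frame of tray_right between -0.03 and 0.03 m and y of rack_pliers in the frame of tray_right between -0.034 and 0.034 m and z of rack_pliers in the frame of tray_right below 0.006 m and angle between rack_pliers's own z axis and vertical below 0.08 rad and angle between the x axis of rack_pliers and the x axis of tray, either way round below 0.35 rad) or (x of rack_cutter in the frame of tray_right between -0.03 and 0.03 m and y of rack_cutter in the frame of tray_right between -0.034 and 0.034 m and z of rack_cutter in the frame of tray_right below 0.006 m and angle between rack_cutter's own z axis and vertical below 0.08 rad and angle between the x axis of rack_cutter and the x axis of tray, either way round below 0.35 rad) or (x of rack_fid in the frame of tray_right between -0.03 and 0.03 m and y of rack_fid in the frame of tray_right between -0.034 and 0.034 m and z of rack_fid in the frame of tray_right below 0.006 m and angle between rack_fid's own z axis and vertical below 0.08 rad and angle between the x axis of rack_fid and the x axis of tray, either way round below 0.35 rad)) and not (horizontal distance between bench_pliers and tray_middle below 0.06 m and distance of rack_pliers from where it was at the start of the episode above 0.03 m) and not (horizontal distance between bench_cutter and tray_middle below 0.06 m and distance of rack_cutter from where it was at the start of the episode above 0.03 m) and not (horizontal distance between bench_fid and tray_middle below 0.06 m and distance of rack_fid from where it was at the start of the episode above 0.03 m) and linear speed of each of rack_pliers, rack_cutter, rack_fid, bench_pliers, bench_cutter, bench_fid below 0.02 m/s and distance of each of bench_pliers, bench_cutter, bench_fid, oil_bottle, glass_house from where it was at the start of the episode below 0.03 m); the robot touches nothing.
It fails at once if the rack's spare of the type that the tray already holds is taken or pushed away (more than 30 mm) ((horizontal distance between bench_pliers and tray_middle below 0.06 m and distance of rack_pliers from where it was at the start of the episode above 0.03 m) or (horizontal distance between bench_cutter and tray_middle below 0.06 m and distance of rack_cutter from where it was at the start of the episode above 0.03 m) or (horizontal distance between bench_fid and tray_middle below 0.06 m and distance of rack_fid from where it was at the start of the episode above 0.03 m)).
It fails at once if the tool already in the tray or a tool on the cutting mat is moved (more than 30 mm) (distance of any of bench_pliers, bench_cutter, bench_fid from where it was at the start of the episode above 0.03 m).
It fails at once if a tool is dropped (falls free faster than 0.7 m/s, about 25 mm) ((linear speed of rack_pliers above 0.7 m/s and contact force between the fingers and rack_pliers below 0.05 N) or (linear speed of rack_cutter above 0.7 m/s and contact force between the fingers and rack_cutter below 0.05 N) or (linear speed of rack_fid above 0.7 m/s and contact force between the fingers and rack_fid below 0.05 N)).
It fails at once if the lamp is knocked (over 6 N) (contact force between anything else and lamp above 6 N).
It fails at once if the oil bottle or the glass house is disturbed (moved more than 30 mm or tipped) (distance of any of oil_bottle, glass_house from where it was at the start of the episode above 0.03 m or angle between any of oil_bottle, glass_house's own z axis and vertical above 0.35 rad).
It also fails if it takes over 67 s, if anything falls off the work surface, if the arm or the gripper's body presses on something with over 40 N, if the wrist force passes 120 N, or if a joint passes its speed limit or range.

### The arm

A 7-joint arm with a two-finger parallel gripper is mounted at the origin on the work surface. World frame = base frame: x ahead of the robot, y to its left, z up, the work surface at z = 0. Lengths are in m, angles in rad, forces in N, time in s.
With the tool pointing down it reaches from about 0.4 to 0.875 m from the base axis. Payload 19.3 kg.
Tool frame: the origin (TCP) lies midway between the tips of the shut fingers; the grasp point (between the pads) lies 19 mm behind it; z points along the fingers, y is the line along which they close (so a half turn about z gives the same grasp; the last joint's range is limited). The gripper opens to 85 mm and grips with 20 to 120 N. Pads are 22 mm wide; open, the fingers measure 114 mm over their backs; the gripper's body (76 mm by 85 mm) begins 54 mm behind the grasp point. The pads swing forward as they close: fully open they stand 13 mm farther back than shut.
Start: joints at [-1.351, 0.521, -0.036, 1.599, 0.021, 1.021, -0.113], TCP at [0.179, 0.599, 0.231] pointing down, gripper open.
Joint ranges: [-2.91, 2.91], [-0.3, 2.13], [-1.5, 1.42], [0.17, 2.43], [-1.26, 4.41], [0.16, 1.93], [-2.52, 2.52]. Speed limits (rad/s): [1.89, 1.89, 2.39, 2.39, 3.01, 3.01, 3.01].

### API

Orientations are given as [roll, pitch, yaw] about the fixed x, y, z axes, in that order (R = Rz(yaw) Ry(pitch) Rx(roll)).
In Python, from workcell import bot gives the robot as it stands.
- The arm moves only by the tool jog_arm, never from a script. Its argument "motion" is a list of rows, each a list of 5 numbers: the shift along the tool's x, y, z scaled (see below), then the turn about the tool's z scaled (see below), then the opening, from 0 (shut) to 1 (fully open). A call has 1 to 12 rows; each row shifts and turns the commanded pose from where the row before left it, along the tool's axes as they then stand; what a row does not reach is not made up. The controller multiplies each number of a shift by 30 mm and each number of a turn by 0.08 rad. A row lasts 1/10 s, in which the tool goes at most 50 mm and 8.59 degrees, less where a joint would pass 70% of its speed; a pose out of reach is approached as far as the arm can. A call with a number of a shift or a turn outside -1 to 1 is refused whole. A call with a gripper value outside its range is refused whole. The fingers move at their own pace and stop on an object; "newtons" is the grip in N (left out, the last holds). Time passes only in rows, so rows that do not move let the fingers close. It gives the time, the measured TCP pose, the force, the opening and the grip force at its end, in the units of the state.
- bot.observe(): the state, without advancing time (a new reading comes with each control period).
- bot.grab_frame(name): name is "scene" or "top" or "wrist"; returns a dict with "pixels" (480x640x3 uint8, red, green, blue), "fovy" (degrees; the focal length in pixels is half the picture's height over the tangent of half this angle, whatever the lens; pixels are square), "cx", "cy" (the principal point, pixels), "rvec" (rotation vector, rad) and "tvec" (3), from world to camera coordinates, as OpenCV has them; the wrist camera has in their place "mount" (4x4, takes a point from camera to tool coordinates, whose origin is the TCP and whose axes are the flange's). Camera axes: x right, y down, z forward; pixel columns grow to the right and rows downward; lengths in m; the calibration is good to about 2 mm. A picture is of the moment at which its call begins: read the wrist's pose just before it. There is no depth.
- bot.job_done(): hands the job in; it is judged then, once.
The state is a dict: "clock": time; "qpos": joint angles; "qd": joint speeds; "joint_efforts": joint torques, N m; "position": TCP position; "tool_rot": TCP orientation; "force": force on the tool from outside, world axes, zero at the start; "moment": the same for the moment, N m; "grip_width": finger opening in m; "finger_force": force on a finger pad.
Only numpy, scipy, OpenCV 4.12 (cv2) and the standard library are available. Lean on these libraries where they do the work, as an engineer would, in place of code of your own. Each camera call takes 0.05 s, during which the arm holds its last target. There are 200 camera calls.

## Working session

There is one attempt and no reset: what is moved stays moved. The work goes in short steps, Python scripts to look and compute and a tool call to move; the robot and the scene stay as the last step left them, time stands still between calls to the robot, and variables do not carry over. Pictures are saved under pics/ and viewed, at most 10 in all, crops included, and the job is handed in when it is done.

Besides the shell and the picture viewer there is one more tool, called after "Emit:" as name(argument=value, ...) on one line, values as JSON. jog_arm: Moves the arm, as the interface text tells. Shifts and turns lie within -1 to 1; 1 stands for 30 mm of shift or 0.08 rad of turn. Its arguments: {"type":"object","properties":{"motion":{"type":"array","items":{"type":"array","items":{"type":"number"}}},"newtons":{"type":"number"}},"required":["motion"]}

```bash
mkdir -p pics; ls
cat > h.py <<'E'
import numpy as np,cv2
from scipy.spatial.transform import Rotation as Ro
from workcell import bot
def cam(f,st=None):
    h=f["pixels"].shape[0]; fl=h/2/np.tan(np.radians(f["fovy"])/2)
    K=np.array([[fl,0,f["cx"]],[0,fl,f["cy"]],[0,0,1]])
    if "rvec" in f and f["rvec"] is not None:
        R=cv2.Rodrigues(np.array(f["rvec"],float))[0]; t=np.array(f["tvec"],float).ravel()
        return K,R,t
    T=np.eye(4);T[:3,:3]=Ro.from_euler('xyz',st["tool_rot"]).as_matrix();T[:3,3]=st["position"]
    M=np.linalg.inv(T@np.array(f["mount"])); return K,M[:3,:3],M[:3,3]
def ray(c,uv):
    K,R,t=c; d=R.T@np.linalg.inv(K)@np.array([uv[0],uv[1],1.]); return -R.T@t,d/np.linalg.norm(d)
def onz(c,uv,z):
    o,d=ray(c,uv); return o+d*(z-o[2])/d[2]
def proj(c,p):
    K,R,t=c; q=K@(R@np.asarray(p,float)+t); return q[:2]/q[2]
def tri(rs):
    A=np.zeros((3,3));b=np.zeros(3)
    for o,d in rs:
        P=np.eye(3)-np.outer(d,d);A+=P;b+=P@o
    p=np.linalg.solve(A,b); return p,[np.linalg.norm((np.eye(3)-np.outer(d,d))@(p-o)) for o,d in rs]
def save(n,im): cv2.imwrite(f"pics/{n}.png",im[...,::-1])
E
python3 - <<'E'
from h import *
s=bot.observe();print(s)
for n in("scene","top"):
    f=bot.grab_frame(n);save(n,f["pixels"]);c=cam(f);np.save("pics/"+n,f["pixels"]);import pickle;pickle.dump(f,open(n+".pkl","wb"))
    print(n,f["fovy"],f["cx"],f["cy"],-c[1].T@c[2],c[1][2])
E
```

```text
pics
{'clock': 0.0, 'qpos': array([-1.35117341,  0.52200816, -0.03633487,  1.60001608,  0.02119144,
        1.02112471, -0.11276993]), 'qd': array([ 0.00192086,  0.00065257, -0.00258101, -0.00046182,  0.00070765,
        0.00051913,  0.00098926]), 'joint_efforts': array([-3.80133197e-04, -9.27105188e+01,  1.97979659e+00, -3.69924974e+01,
        1.78516813e-02,  8.24369345e-03, -3.04673279e-05]), 'position': array([0.17854372, 0.59858653, 0.23072641]), 'tool_rot': array([-3.14042340e+00,  7.42043627e-05,  2.85179203e+00]), 'force': array([-0.23879197, -0.32763417, -0.36444258]), 'moment': array([-0.00189843, -0.01627302, -0.05410185]), 'finger_force': 0.0, 'grip_width': 0.08543816615184736}
scene 56.920032541817186 317.44562667967233 235.78922118405856 [ 1.23299911 -0.55550359  1.00229348] [-0.59213918  0.39832179 -0.70050763]
top 56.61026754794545 320.7333599479704 240.0511357323656 [ 0.2926733  -0.07617626  1.25511074] [ 0.19881925  0.0049276  -0.98002379]
```

View pics/scene.png

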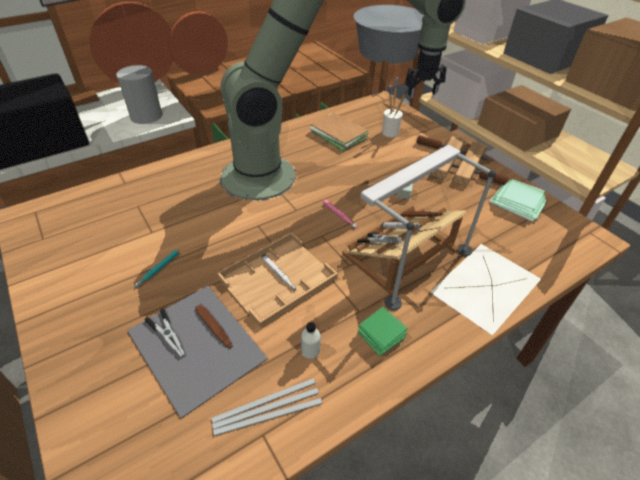

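View pics/top.png

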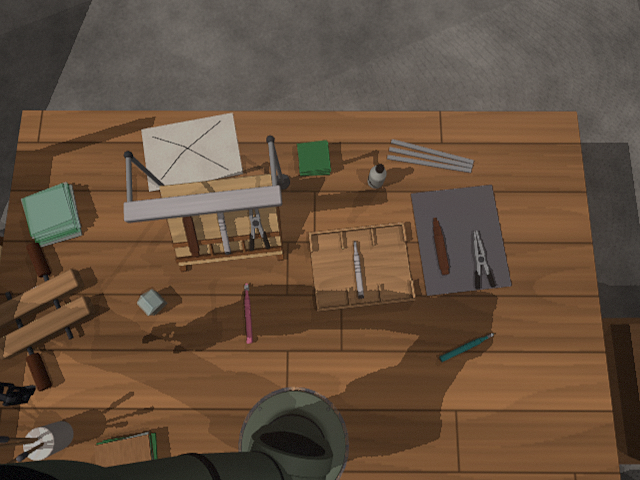

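Top view: the tray's middle compartment holds a glass cutter (358,269). The mat holds a fid (440,246) and pliers (481,258). So the fid and the pliers are missing. The rack shows three candidates: a dark fid (190,238), a cutter (222,232) and pliers with black sleeves (257,228). Next I confirm this in an enlarged crop.

Run:
```python
from h import *
import pickle
a=np.load("pics/top.npy");b=np.load("pics/scene.npy")
A=cv2.resize(a[165:315,110:420],None,fx=2.58,fy=2.58,interpolation=2)[:387]
B=cv2.resize(b[190:300,210:480],(520,212),interpolation=2)
im=np.zeros((600,800,3),np.uint8);im[:387,:A.shape[1]]=A;im[388:600,:520]=B
save("crop",im)
f=pickle.load(open("top.pkl","rb"));c=cam(f)
for n,uv,z in [("ledgeL",(180,268),.05),("ledgeR",(282,261),.05),("fid",(190,238),.1),("cut",(222,232),.1),("pl",(257,228),.1),("lampL",(203,212),.3),("trayBL",(318,307),.026),("trayBR",(413,300),.026),("trayTL",(311,233),.026),("trayTR",(407,224),.026),("bottle",(377,180),.0),("tile",(313,158),.046),("glass",(150,301),.03),("mat",(461,240),.006)]:
    print(n,onz(c,uv,z).round(3))
```

```text
ledgeL [0.458 0.314 0.05 ]
ledgeR [0.478 0.036 0.05 ]
fid [0.531 0.276 0.1  ]
cut [0.548 0.192 0.1  ]
pl [0.559 0.099 0.1  ]
lampL [0.549 0.19  0.3  ]
trayBL [ 0.355 -0.063  0.026]
trayBR [ 0.375 -0.323  0.026]
trayTL [ 0.562 -0.042  0.026]
trayTR [ 0.589 -0.314  0.026]
bottle [ 0.729 -0.235  0.   ]
tile [ 0.779 -0.047  0.046]
glass [0.37  0.396 0.03 ]
mat [ 0.548 -0.471  0.006]
```

View pics/crop.png

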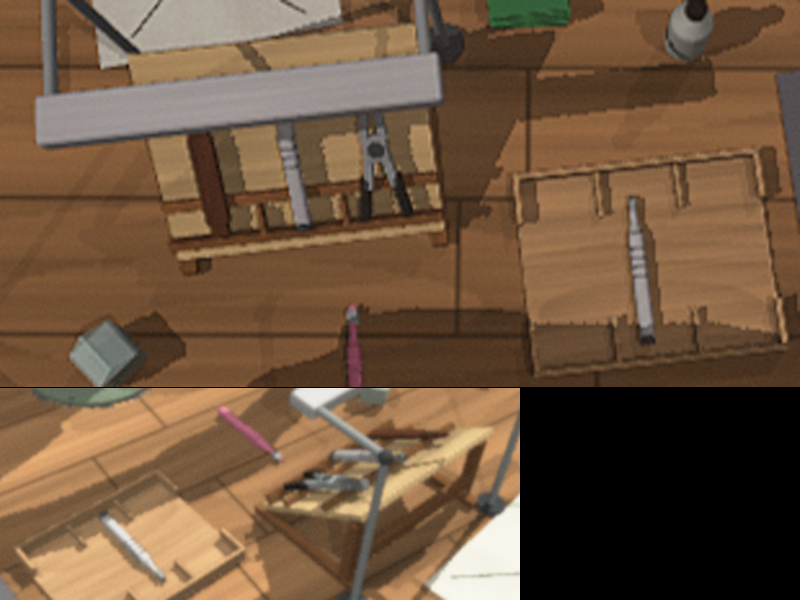

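The crop confirms it: the fid (205,180 in the crop) is in the +y lane, the cutter (292,180) in the middle and the pliers (385,170) in the −y lane. I will take the fid and the pliers. The jog cannot tilt the tool, so I need to know how slim the wrist is at lamp height.

Run:
```python
from h import *
import pickle
b=np.load("pics/scene.npy");c=cam(pickle.load(open("scene.pkl","rb")))
x,y,z=bot.observe()["position"]
for h in(0,.073,.15,.2,.225,.25,.3): print(h,proj(c,(x,y,z+h)).round(1))
A=c[1]@np.array([x,y,z+.2])+c[2]; print("px/mm",c[0][0,0]/A[2]/1000)
B=cv2.resize(b[0:110,380:500],None,fx=5,fy=5,interpolation=2)
save("arm",B)
```

```text
0 [421.3  98.2]
0.073 [425.   79.1]
0.15 [429.2  57.5]
0.2 [432.1  42.7]
0.225 [433.6  35. ]
0.25 [435.1  27.1]
0.3 [438.3  10.8]
px/mm 0.2982672780707686
```

View pics/arm.png

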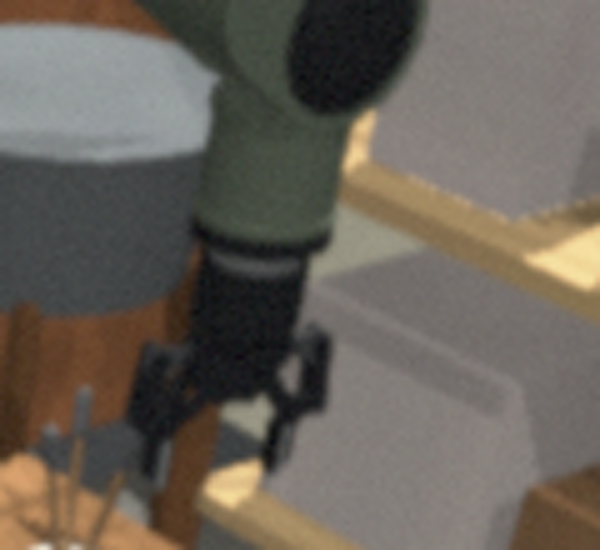

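The wrist cylinder has a radius of about 45 mm and the lamp sits about 225 mm above a grip, so a vertical tool barely clears it at the tails. I go up, align with the rack and move over for a closer look.

Emit:
jog_arm(motion=[[0, 0, -1, -1, 0.5], [0, 0, -1, -1, 0.5], [0, 0, -1, -1, 0.5], [0, 0, -1, -1, 0.5], [0, 0, -1, -0.6, 0.5], [0, 0, -1, 0, 0.5]], newtons=40)

```text
clock: 0.7
position: [0.1786, 0.5986, 0.4123]
tool_rot: [-3.141, -0.0, -3.062]
force: [-0.2, -0.5, -0.5]
grip_width: 0.0426
finger_force: 0.0
```

Emit:
jog_arm(motion=[[-0.5, -1, 0, 0, 0.5], [-0.5, -1, 0, 0, 0.5], [-0.5, -1, 0, 0, 0.5], [-0.5, -1, 0, 0, 0.5], [-0.5, -1, 0, 0, 0.5], [-0.5, -1, 0, 0, 0.5], [-0.5, -1, 0, 0, 0.5], [-0.5, -1, 0, 0, 0.5], [-0.5, -1, 0, 0, 0.5], [-0.5, -1, 0, 0, 0.5], [-0.5, -1, 0, 0, 0.5], [-0.5, -1, 0, 0, 0.5]])

```text
clock: 1.9
position: [0.3866, 0.2527, 0.4112]
tool_rot: [-3.141, -0.0, -3.063]
force: [2.0, 0.8, -0.1]
grip_width: 0.0429
finger_force: 0.0
```

Run:
```python
from h import *
import pickle
s=bot.observe();f=bot.grab_frame("wrist");pickle.dump((s,f),open("w1.pkl","wb"));save("w1",f["pixels"])
print(s["position"],s["tool_rot"],s["qpos"].round(2),f["fovy"],np.round(f["mount"],3))
```

```text
[0.3865977  0.2527047  0.41120049] [-3.14148912e+00 -1.77850938e-04 -3.06340700e+00] [-0.8   0.1   0.1   1.74 -0.01  1.31  0.95] 58.1725176245049 [[-0.    -0.948 -0.318  0.084]
 [ 1.     0.    -0.001  0.001]
 [ 0.001 -0.318  0.948 -0.143]
 [ 0.     0.     0.     1.   ]]
```

View pics/w1.png

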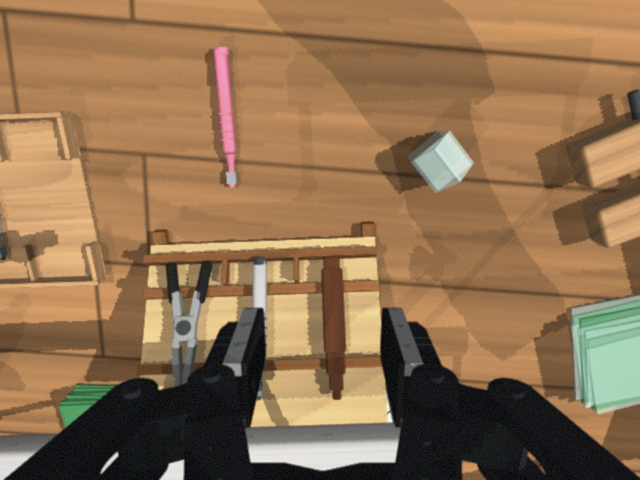

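Wrist view: the pliers' handle ends are at (172,263) and (207,262), the cutter's tail at (260,260), and the fid's tail at (332,257). The ledge runs from (148,258) to (376,250), with battens at v≈290 and 365. The turquoise and pink look-alikes are out of the way. I shift sideways for a second view.

Emit:
jog_arm(motion=[[0, -1, 0, 0, 0.5], [0, -1, 0, 0, 0.5], [0, -1, 0, 0, 0.5], [0, -1, 0, 0, 0.5], [0, -1, 0, 0, 0.5], [0, -1, 0, 0, 0.5], [0, -1, 0, 0, 0.5], [0, 0, 0, 0, 0.5]])

```text
clock: 2.75
position: [0.4025, 0.0416, 0.4114]
tool_rot: [-3.141, 0.0, -3.068]
force: [-0.6, 0.8, -0.3]
grip_width: 0.0429
finger_force: 0.0
```

Run:
```python
from h import *
import pickle
s=bot.observe();f=bot.grab_frame("wrist");pickle.dump((s,f),open("w2.pkl","wb"));save("w2",f["pixels"])
print(s["position"],s["tool_rot"],s["qpos"].round(2))
```

```text
[0.40254312 0.04159873 0.41143675] [-3.14130748e+00  2.64164710e-04 -3.06798810e+00] [-0.57 -0.02  0.31  1.86  0.01  1.31  1.39]
```

View pics/w2.png

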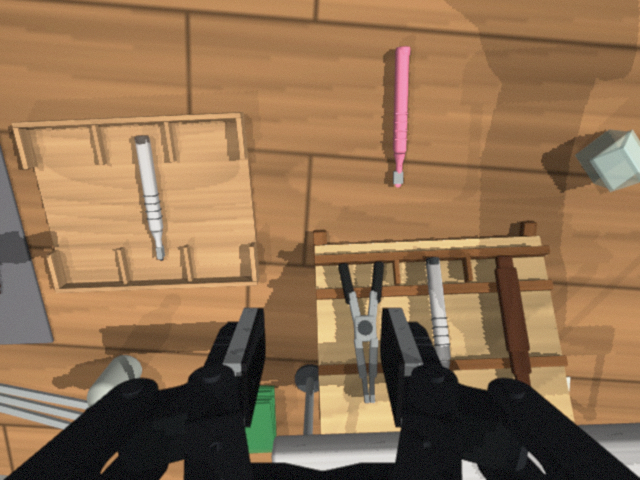

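Second view: pliers' handle ends (343,265) and (379,264), pivot (366,328), fid tail (508,258), ledge ends (317,264) and (548,250). Tray rim corners are at (12,127), (243,115), (256,285) and (53,288), with the cutter at (150,195) in the middle compartment.

Run:
```python
from h import *
import pickle
C=[cam(f,s) for s,f in (pickle.load(open(n,"rb")) for n in("w1.pkl","w2.pkl"))]
for n,a,b in [("ledge-y",(148,258),(317,264)),("ledge+y",(376,250),(548,250)),("plT1",(172,263),(343,265)),("plT2",(207,262),(379,264)),("plPiv",(184,327),(366,328)),("cutT",(260,260),(433,259)),("fidT",(332,257),(508,258)),("trayNear+y",(68,113),(243,115)),("trayFar+y",(103,282),(256,285)),("lampedge",(250,430),(0,0)),("pink",(231,186),(398,186))]:
    if b==(0,0): continue
    p,e=tri([ray(C[0],a),ray(C[1],b)]); print(n,p.round(4),np.round(e,4))
for uv in[(12,127),(243,115),(256,285),(53,288)]: print("tray",onz(C[1],uv,.026).round(4))
print("cutter",onz(C[1],(141,140),.015).round(4),onz(C[1],(160,258),.015).round(4))
# lamp near edge at given height, w2/w1
for c,uv in((C[1],(276,438)),(C[1],(620,424)),(C[0],(20,437)),(C[0],(320,429))): print("lamp top edge",onz(c,uv,.305).round(4),onz(c,uv,.283).round(4))
```

```text
ledge-y [0.515  0.0432 0.0491] [0.0036 0.0036]
ledge+y [0.4774 0.3263 0.0525] [0.0004 0.0004]
plT1 [0.514  0.0755 0.0555] [0.0011 0.0011]
plT2 [0.5083 0.1194 0.058 ] [0.0012 0.0012]
plPiv [0.5705 0.1051 0.1085] [0.0005 0.0005]
cutT [0.4982 0.1847 0.0594] [0.0005 0.0005]
fidT [0.486  0.2722 0.0669] [0.0009 0.0009]
trayNear+y [ 0.3466 -0.059   0.0106] [0.0007 0.0007]
trayFar+y [ 0.572  -0.0384  0.0051] [0.0017 0.0017]
pink [0.4195 0.139  0.0129] [0. 0.]
tray [ 0.3804 -0.3296  0.026 ]
tray [ 0.3465 -0.0562  0.026 ]
tray [ 0.5641 -0.0356  0.026 ]
tray [ 0.5887 -0.3071  0.026 ]
cutter [ 0.3857 -0.1821  0.015 ] [ 0.5393 -0.166   0.015 ]
lamp top edge [0.5536 0.0196 0.305 ] [0.5743 0.0182 0.283 ]
lamp top edge [0.523  0.2625 0.305 ] [0.541  0.2825 0.283 ]
lamp top edge [0.5511 0.048  0.305 ] [0.573  0.0305 0.283 ]
lamp top edge [0.5269 0.2624 0.305 ] [0.5468 0.2637 0.283 ]
```

Measured heights and spacing agree with the text (tails at z 0.055–0.067, rack yaw about 0.13, tray yaw about 0.105). Next I fix the lamp's front lower edge and the tail positions more exactly.

Run:
```python
from h import *
import pickle
W=[pickle.load(open(n,"rb")) for n in("w1.pkl","w2.pkl")];T=pickle.load(open("top.pkl","rb"))
def edge(im,u,v0,v1,sg=1):
    g=cv2.GaussianBlur(im.astype(np.float32).max(2)*0+im.astype(np.float32)[...,2],(0,0),1)  # blue: grey lamp vs wood
    col=g[v0:v1,int(u)]; d=np.diff(col)*sg; k=d.argmax()
    if 0<k<len(d)-1: k=k+0.5*(d[k-1]-d[k+1])/(d[k-1]-2*d[k]+d[k+1])
    return v0+k+.5
P=[]
def plane(c,pts):
    o=ray(c,pts[0])[0]; D=np.array([ray(c,p)[1] for p in pts]); n=np.linalg.svd(D)[2][2]; return n,n@o,D@n
c1,c2=[cam(f,s) for s,f in W];ct=cam(T)
p2=[(u,edge(W[1][1]["pixels"],u,420,455)) for u in(280,300,320,340,360)]
p1=[(u,edge(W[0][1]["pixels"],u,415,450)) for u in(260,280,300,320,340,360,380)]
pt=[(u,edge(T["pixels"],u,v-7,v+7,-1)) for u,v in((140,218),(160,217),(180,215),(210,213),(240,210),(270,208))]
print(np.round(p2,1).tolist(),np.round(p1,1).tolist(),np.round(pt,1).tolist())
for nm,cc,pp in(("w1",c1,p1),("w2",c2,p2)):
    n1,d1,r1=plane(cc,pp);n3,d3,r3=plane(ct,pt)
    for y in(.1,.19,.27):
        x=np.linalg.solve([[n1[0],n1[2]],[n3[0],n3[2]]],[d1-n1[1]*y,d3-n3[1]*y]);print(nm,"lamp edge y",y,"x,z",x.round(4),"x at .283",round((d1-n1[1]*y-n1[2]*.283)/n1[0],4),round((d3-n3[1]*y-n3[2]*.283)/n3[0],4))
for n,a,b,z in [("pl1",(172,263),(343,265),.060),("pl2",(207,262),(379,264),.060),("fid",(332,257),(508,258),.059),("cut",(260,260),(433,259),.062),("ledge+",(376,250),(548,250),.057),("ledge-",(148,258),(317,264),.057)]:
    print(n,onz(c1,a,z).round(4),onz(c2,b,z).round(4))
a=W[0][1]["pixels"][225:310,130:390];b=W[1][1]["pixels"][225:310,305:565]
save("tails",cv2.resize(np.vstack([a,b]),(780,510),interpolation=2))
```

```text
[[280.0, 453.5], [300.0, 453.5], [320.0, 451.7], [340.0, 451.1], [360.0, 450.2]] [[260.0, 444.0], [280.0, 443.2], [300.0, 443.0], [320.0, 441.9], [340.0, 441.5], [360.0, 440.8], [380.0, 440.5]] [[140.0, 219.1], [160.0, 216.9], [180.0, 214.4], [210.0, 211.1], [240.0, 208.0], [270.0, 204.5]]
w1 lamp edge y 0.1 x,z [0.5586 0.3041] x at .283 0.5788 0.565
w1 lamp edge y 0.19 x,z [0.5478 0.3044] x at .283 0.5682 0.5542
w1 lamp edge y 0.27 x,z [0.5382 0.3046] x at .283 0.5588 0.5447
w2 lamp edge y 0.1 x,z [0.5587 0.3038] x at .283 0.5794 0.565
w2 lamp edge y 0.19 x,z [0.5485 0.3021] x at .283 0.5674 0.5542
w2 lamp edge y 0.27 x,z [0.5394 0.3005] x at .283 0.5568 0.5447
pl1 [0.5109 0.0771 0.06  ] [0.5134 0.0752 0.06  ]
pl2 [0.5062 0.12   0.06  ] [0.5088 0.1192 0.06  ]
fid [0.488  0.2725 0.059 ] [0.4896 0.2762 0.059 ]
cut [0.4977 0.1851 0.062 ] [0.4967 0.1838 0.062 ]
ledge+ [0.4754 0.3255 0.057 ] [0.4764 0.3238 0.057 ]
ledge- [0.5079 0.0468 0.057 ] [0.5157 0.0432 0.057 ]
```

View pics/tails.png

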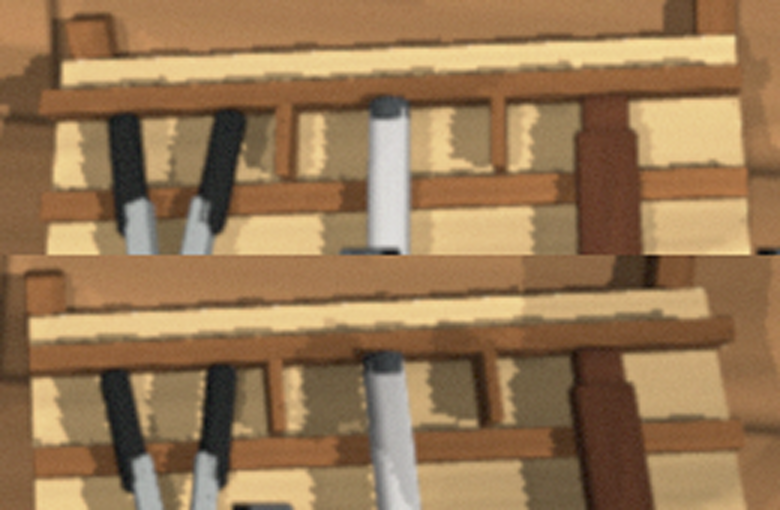

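The lamp's top front edge is at x≈0.5475 (y 0.19), only about 50 mm ahead of the tails. A vertical wrist (radius about 45 mm) would only just reach the tail ends. I check how the arm behaves at full reach, where a small tilt would help, keeping well above everything.

Emit:
jog_arm(motion=[[-1, 0, 0, 0, 0.5], [-1, 0, 0, 0, 0.5], [-1, 0, 0, 0, 0.5], [-1, 0, 0, 0, 0.5], [-1, 0, 0, 0, 0.5], [-1, 0, 0, 0, 0.5], [-1, 0, 0, 0, 0.5], [-1, 0, 0, 0, 0.5], [-1, 0, 0, 0, 0.5], [-1, 0, 0, 0, 0.5], [-1, 0, 0, 0, 0.5], [-1, 0, 0, 0, 0.5]])

```text
clock: 4.0
position: [0.7624, 0.0748, 0.4105]
tool_rot: [3.14, -0.001, -3.062]
force: [0.3, 0.0, 0.4]
grip_width: 0.0426
finger_force: 0.0
```

Emit:
jog_arm(motion=[[-1, 0, 0, 0, 0.5], [-1, 0, 0, 0, 0.5], [-1, 0, 0, 0, 0.5], [-1, 0, 0, 0, 0.5], [-1, 0, 0, 0, 0.5], [-1, 0, 0, 0, 0.5]])

```text
clock: 4.6
position: [0.8484, 0.092, 0.3982]
tool_rot: [-3.124, -0.005, -3.026]
force: [-0.1, 0.3, 0.1]
grip_width: 0.0427
finger_force: 0.0
```

```bash
python3 -c "
from h import *
s=bot.observe();print(s['position'],s['tool_rot'],s['qpos'].round(3))"
```

```text
[0.84842198 0.09200204 0.3981957 ] [-3.12380752 -0.00472923 -3.02594663] [-0.166  1.025 -0.16   0.22   0.162  1.906  1.489]
```

Emit:
jog_arm(motion=[[-1, 0, -1, 0, 0.5], [-1, 0, -1, 0, 0.5], [-1, 0, -1, 0, 0.5], [-1, 0, -1, 0, 0.5], [-1, 0, -1, 0, 0.5], [-1, 0, -1, 0, 0.5]])

```text
clock: 5.2
position: [0.8444, 0.0955, 0.4972]
tool_rot: [-3.121, 0.139, -3.022]
force: [-0.6, 0.7, -0.6]
grip_width: 0.0425
finger_force: 0.0
```

```bash
python3 -c "
from h import *
s=bot.observe();print(s['position'],s['tool_rot'],s['qpos'].round(3))"
```

```text
[0.84438186 0.09554016 0.49715131] [-3.12096276  0.13862554 -3.02249177] [-0.14   0.929 -0.569  0.169  0.554  1.932  1.462]
```

The tool tilts outward (pitch 0.139) past the reach limit, in the direction I want. I check whether the tilt stays when backing off.

Emit:
jog_arm(motion=[[1, 0, 0, 0, 0.5], [1, 0, 0, 0, 0.5], [1, 0, 0, 0, 0.5]])

```text
clock: 5.5
position: [0.787, 0.087, 0.4897]
tool_rot: [-3.122, 0.138, -3.022]
force: [2.4, -0.2, 0.6]
grip_width: 0.0426
finger_force: 0.0
```

```bash
python3 -c "
from h import *
s=bot.observe();print(s['position'],s['tool_rot'],s['qpos'].round(3))"
```

```text
[0.78703896 0.08703776 0.48965109] [-3.12219613  0.1383313  -3.0221833 ] [ 0.029  0.717 -0.655  0.677  0.482  1.706  1.322]
```

The tilt persists, so I can ratchet it toward the rack's slope.

Emit:
jog_arm(motion=[[-1, 0, -1, 0, 0.5], [-1, 0, -1, 0, 0.5], [-1, 0, -1, 0, 0.5], [-1, 0, -1, 0, 0.5], [-1, 0, -1, 0, 0.5], [-1, 0, -1, 0, 0.5], [-1, 0, -1, 0, 0.5], [-1, 0, -1, 0, 0.5], [-1, 0, -1, 0, 0.5], [-1, 0, -1, 0, 0.5]])

```text
clock: 6.5
position: [0.8239, 0.0355, 0.5523]
tool_rot: [3.088, 0.164, 3.14]
force: [0.4, 0.3, 0.2]
grip_width: 0.0426
finger_force: 0.0
```

```bash
python3 -c "
from h import *
s=bot.observe();print(s['position'],s['tool_rot'],s['qpos'].round(3));print(Ro.from_euler('xyz',s['tool_rot']).as_matrix().round(3))"
```

```text
[0.82386274 0.03551549 0.55226016] [3.0876372  0.16350204 3.14020747] [-0.149  0.913  0.724  0.168 -0.706  1.933  1.531]
[[-0.987 -0.007  0.163]
 [ 0.001  0.999  0.054]
 [-0.163  0.053 -0.985]]
```

Emit:
jog_arm(motion=[[-0.4, 0, -1, 0, 0.5], [-0.4, 0, -1, 0, 0.5], [-0.4, 0, -1, 0, 0.5], [-0.4, 0, -1, 0, 0.5], [-0.4, 0, -1, 0, 0.5], [-0.4, 0, -1, 0, 0.5], [-0.4, 0, -1, 0, 0.5], [-0.4, 0, -1, 0, 0.5]])

```text
clock: 7.3
position: [0.7713, 0.021, 0.6886]
tool_rot: [3.079, 0.33, 3.129]
force: [0.7, 0.2, 0.3]
grip_width: 0.0427
finger_force: 0.0
```

```bash
python3 -c "
from h import *
s=bot.observe();print(s['position'],s['tool_rot'],s['qpos'].round(3));print(Ro.from_euler('xyz',s['tool_rot']).as_matrix().round(3))"
```

```text
[0.77126255 0.0209764  0.68863056] [3.07858369 0.33015554 3.12894329] [-0.134  0.722  0.465  0.169 -0.447  1.933  1.507]
[[-0.946 -0.008  0.324]
 [ 0.012  0.998  0.059]
 [-0.324  0.06  -0.944]]
```

Emit:
jog_arm(motion=[[-0.6, 0, -1, 0, 0.5], [-0.6, 0, -1, 0, 0.5], [-0.6, 0, -1, 0, 0.5], [-0.6, 0, -1, 0, 0.5], [-0.6, 0, -1, 0, 0.5], [-0.6, 0, -1, 0, 0.5], [-0.6, 0, -1, 0, 0.5], [-0.6, 0, -1, 0, 0.5], [-0.6, 0, -1, 0, 0.5], [-0.6, 0, -1, 0, 0.5]])

```text
clock: 8.3
position: [0.6789, 0.0026, 0.8411]
tool_rot: [3.063, 0.541, 3.112]
force: [0.0, 0.4, -0.6]
grip_width: 0.0425
finger_force: 0.0
```

```bash
python3 -c "
from h import *
s=bot.observe();print(s['position'],s['tool_rot'],s['qpos'].round(3));print(Ro.from_euler('xyz',s['tool_rot']).as_matrix().round(3))"
```

```text
[0.67894269 0.0025643  0.84112156] [3.06304656 0.54112567 3.11244865] [-0.147  0.521  0.61   0.169 -0.553  1.933  1.528]
[[-0.857 -0.011  0.516]
 [ 0.025  0.998  0.063]
 [-0.515  0.067 -0.854]]
```

The tilt is now 31° with azimuth 0.12 rad, nearly square to the rack (35°, 0.125). I turn slightly to align the fingers, then work out the moves.

Emit:
jog_arm(motion=[[0.5, 0, 0.5, -0.8, 0.5], [0.5, 0, 0.5, -0.8, 0.5], [0, 0, 0, 0, 0.5]])

```text
clock: 8.6
position: [0.6735, 0.0066, 0.813]
tool_rot: [3.112, 0.542, -3.071]
force: [-0.8, 1.5, 0.9]
grip_width: 0.0427
finger_force: 0.0
```

```bash
cat > mv.py <<'E'
from h import *
import sys
def show(*targets):
    s=bot.observe();R=Ro.from_euler('xyz',s['tool_rot']).as_matrix();p=np.array(s['position'])
    print("t",round(s['clock'],2),"p",p.round(4),"f",s['force'].round(1),"w",round(s['grip_width'],4),"ff",round(s['finger_force'],1),"q",s['qpos'].round(2),"\n tilt",np.arccos(-R[2,2]).round(3),"az",np.arctan2(R[1,2],R[0,2]).round(3),"ydir",R[:,1].round(3))
    for t in targets:
        t=np.array(t,float); print(" ->",t.round(4),"units",(R.T@(t-p)/.03).round(2)); p=t
    return s,R
rx=np.array([.992,.124,0]);n=np.array([-.569,-.071,.819])
FID=np.array([.5594,.2832,.097]);PL=np.array([.5822,.1070,.097])
E
python3 -c "
from mv import *
G=FID-.003*n;ax=np.array([.516,.063,-.854])
show([.38,.26,.45],G-.1*ax,G-.03*ax,G)"
```

```text
t 8.6 p [0.6735 0.0066 0.813 ] f [-0.8  1.5  0.9] w 0.0427 ff 0.0 q [-0.34  0.4   0.69  0.52 -0.45  1.75  1.69] 
 tilt 0.543 az 0.128 ydir [-0.086  0.996  0.026]
 -> [0.38 0.26 0.45] units [14.09  8.94  5.91]
 -> [0.5095 0.2771 0.1799] units [ 0.92 -0.03  9.96]
 -> [0.5456 0.2815 0.1202] units [-0.01 -0.01  2.33]
 -> [0.5611 0.2834 0.0945] units [-0. -0.  1.]
```

Emit:
jog_arm(motion=[[1, 0.7, 0.4, -0.5, 0.5], [1, 0.7, 0.4, 0, 0.5], [1, 0.7, 0.4, 0, 0.5], [1, 0.7, 0.4, 0, 0.5], [1, 0.7, 0.4, 0, 0.5], [1, 0.7, 0.4, 0, 0.5], [1, 0.7, 0.4, 0, 0.5], [1, 0.7, 0.4, 0, 0.5], [1, 0.7, 0.4, 0, 0.5], [1, 0.7, 0.4, 0, 0.5], [1, 0.7, 0.4, 0, 0.5], [1, 0.7, 0.4, 0, 0.5]])

```text
clock: 9.8
position: [0.4347, 0.2261, 0.5318]
tool_rot: [3.122, 0.551, -3.055]
force: [1.0, 0.3, -0.1]
grip_width: 0.0428
finger_force: 0.0
```

```bash
python3 -c "
from mv import *
G=FID-.003*n;ax=np.array([.516,.063,-.854])
show(G-.15*ax,G-.05*ax,G)"
```

```text
t 9.8 p [0.4347 0.2261 0.5318] f [ 1.   0.3 -0.1] w 0.0428 ff 0.0 q [-1.14 -0.2   0.24  1.83  0.47  1.13  0.65] 
 tilt 0.552 az 0.124 ydir [-0.097  0.995  0.017]
 -> [0.4837 0.274  0.2226] units [3.89 1.25 9.73]
 -> [0.5353 0.2803 0.1372] units [ 0.02 -0.01  3.33]
 -> [0.5611 0.2834 0.0945] units [ 0.01 -0.    1.67]
```

Emit:
jog_arm(motion=[[0.5, 0.2, 1, 0, 0.5], [0.5, 0.2, 1, 0, 0.5], [0.5, 0.2, 1, -0.3, 0.5], [0.5, 0.2, 1, 0, 0.5], [0.5, 0.2, 1, 0, 0.5], [0.5, 0.2, 1, 0, 0.5], [0.5, 0, 1, 0, 0.5], [0.4, 0, 1, 0, 0.5], [0, 0, 1, 0, 0.5], [0, 0, 0.5, 0, 0.5]])

```text
clock: 10.8
position: [0.4824, 0.2687, 0.2258]
tool_rot: [3.14, 0.552, -3.025]
force: [0.5, 0.3, 1.4]
grip_width: 0.0427
finger_force: 0.0
```

```bash
python3 -c "
from mv import *
G=FID-.003*n;ax=np.array([.516,.063,-.854])
s,R=show(G-.05*ax,G)
f=bot.grab_frame('wrist');save('w3',f['pixels']);c=cam(f,s)
print([proj(c,q).round(1) for q in (FID,FID-.08*(rx*.819+[0,0,.574]),FID+.06*(rx*.819+[0,0,.574]))])"
```

```text
t 10.8 p [0.4824 0.2687 0.2258] f [0.5 0.3 1.4] w 0.0427 ff 0.0 q [-1.1   0.26  0.33  2.23  0.86  0.33  0.11] 
 tilt 0.552 az 0.118 ydir [-0.116  0.993  0.001]
 -> [0.5353 0.2803 0.1372] units [0.02 0.17 3.46]
 -> [0.5611 0.2834 0.0945] units [0.01 0.   1.67]
[array([329.1, 219.4]), array([328.8, 100.9]), array([329.3, 298.2])]
```

View pics/w3.png

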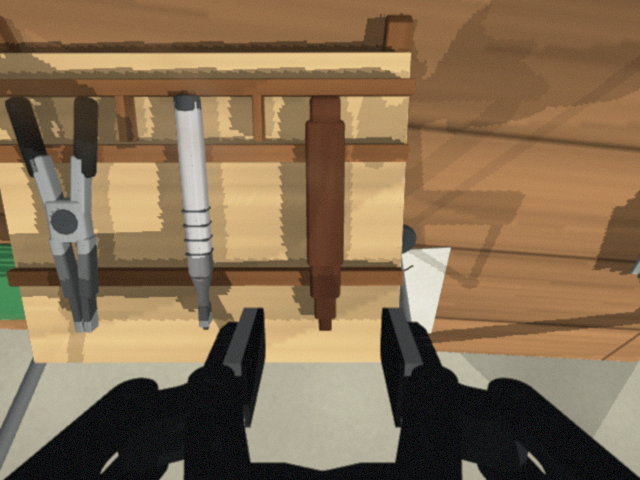

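The view shows the fid centred at (325,219) between the fingers, as predicted (329,219). I advance along the tool axis.

Emit:
jog_arm(motion=[[0, 0.1, 1, 0, 0.5], [0, 0, 1, 0, 0.5], [0, 0, 1, 0, 0.5], [0, 0, 1, 0, 0.5], [0, 0, 0, 0, 0.5]])

```text
clock: 11.35
position: [0.535, 0.2768, 0.1412]
tool_rot: [-3.136, 0.555, -3.021]
force: [-0.1, 0.2, 0.3]
grip_width: 0.0426
finger_force: 0.0
```

```bash
python3 -c "
from mv import *
G=FID-.003*n
show(G)"
```

```text
t 11.35 p [0.535  0.2768 0.1412] f [-0.1  0.2  0.3] w 0.0426 ff 0.0 q [-0.98  0.5   0.3   2.19  1.47  0.18 -0.49] 
 tilt 0.555 az 0.11 ydir [-0.117  0.993 -0.005]
 -> [0.5611 0.2834 0.0945] units [0.06 0.13 1.79]
```

Emit:
jog_arm(motion=[[0, 0.1, 0.8, 0, 0.5], [0, 0, 0.8, 0, 0.5], [0, 0, 0, 0, 0.5]])

```text
clock: 11.65
position: [0.5588, 0.2818, 0.1004]
tool_rot: [-3.136, 0.554, -3.021]
force: [-0.5, -0.5, 0.1]
grip_width: 0.0426
finger_force: 0.0
```

```bash
python3 -c "
from mv import *
G=FID-.003*n
show(G)"
```

```text
t 11.65 p [0.5588 0.2818 0.1004] f [-0.5 -0.5  0.1] w 0.0426 ff 0.0 q [-0.86  0.6   0.19  2.14  1.8   0.21 -0.8 ] 
 tilt 0.554 az 0.109 ydir [-0.117  0.993 -0.005]
 -> [0.5611 0.2834 0.0945] units [0.03 0.05 0.21]
```

Emit:
jog_arm(motion=[[0, 0.05, 0.2, 0, 0.5], [0, 0, 0, 0, 0], [0, 0, 0, 0, 0], [0, 0, 0, 0, 0], [0, 0, 0, 0, 0]], newtons=40)

```text
clock: 12.15
position: [0.5599, 0.2842, 0.0965]
tool_rot: [-3.136, 0.554, -3.018]
force: [-3.3, -0.9, 10.5]
grip_width: 0.0252
finger_force: 39.6
```

The fid is gripped (25 mm wide). I lift it square to the slope.

Emit:
jog_arm(motion=[[0, 0, -0.4, 0, 0], [0, 0, -0.7, 0, 0], [0, 0, -1, 0, 0], [0.3, 0, -1, 0, 0], [0.3, 0, -1, 0, 0], [0.3, 0, -1, 0, 0], [0, 0, 0, 0, 0]])

```text
clock: 12.85
position: [0.4582, 0.273, 0.2095]
tool_rot: [-3.138, 0.554, -3.018]
force: [0.2, -0.1, -0.2]
grip_width: 0.0247
finger_force: 39.4
```

```bash
python3 -c "
from mv import *
show([.45,.2,.25],[.47,-.11,.25])"
```

```text
t 12.85 p [0.4582 0.273  0.2095] f [ 0.2 -0.1 -0.2] w 0.0247 ff 39.4 q [-1.03  0.26  0.18  2.28  1.07  0.37 -0.14] 
 tilt 0.554 az 0.117 ydir [-0.122  0.993 -0.003]
 -> [0.45 0.2  0.25] units [-0.22 -2.39 -1.44]
 -> [ 0.47 -0.11  0.25] units [  0.52 -10.34  -0.29]
```

Emit:
jog_arm(motion=[[0.7, -0.5, 0.3, 0, 0], [0.7, -1, 0.3, 0, 0], [0.5, -1, 0.3, 0, 0], [0, -1, 0, 0, 0], [0, -1, 0, 0, 0], [0, -1, 0, 0, 0], [0, -1, 0, 0, 0], [0, -1, 0, 0, 0], [0, -1, 0, 0, 0], [0, 0, 0, 0, 0]])

```text
clock: 13.85
position: [0.4487, 0.151, 0.1526]
tool_rot: [-3.094, 0.515, -3.0]
force: [0.7, -0.5, -1.3]
grip_width: 0.0251
finger_force: 39.4
```

```bash
python3 -c "
from mv import *
show([.4,-.1,.2])"
```

```text
t 13.85 p [0.4487 0.151  0.1526] f [ 0.7 -0.5 -1.3] w 0.0251 ff 39.4 q [-0.16  0.33 -0.58  2.43  1.62  0.47 -0.49] 
 tilt 0.517 az 0.046 ydir [-0.118  0.992 -0.041]
 -> [ 0.4 -0.1  0.2] units [ 1.65 -8.17 -2.36]
```

Emit:
jog_arm(motion=[[0.8, -0.5, -0.8, 0, 0], [0.8, -0.5, -0.6, 0, 0], [0.8, -0.5, -0.6, 0, 0], [0.8, -0.5, -0.6, 0, 0], [0.8, -0.5, -0.6, 0, 0], [0.8, -0.5, -0.6, 0, 0]])

```text
clock: 14.45
position: [0.4043, 0.1298, 0.147]
tool_rot: [-3.01, 0.404, -2.938]
force: [-1.5, 1.6, 11.1]
grip_width: 0.0251
finger_force: 39.4
```

```bash
python3 -c "
from mv import *
show([.4,-.1,.2])"
```

```text
t 14.45 p [0.4043 0.1298 0.147 ] f [-1.5  1.6 11.1] w 0.0251 ff 39.4 q [ 0.45  0.69 -1.5   2.43  1.41  1.08 -0.23] 
 tilt 0.424 az -0.121 ydir [-0.15   0.981 -0.121]
 -> [ 0.4 -0.1  0.2] units [ 0.86 -7.71 -1.29]
```

Emit:
jog_arm(motion=[[-0.6, 0, -1, 0, 0], [-0.6, 0, -1, 0, 0], [-0.6, 0, -0.6, 0, 0], [0, 0, 0, 0, 0]])

```text
clock: 14.85
position: [0.4236, 0.144, 0.2417]
tool_rot: [-3.005, 0.416, -2.938]
force: [0.4, 0.4, -1.0]
grip_width: 0.0248
finger_force: 39.6
```

```bash
python3 -c "
from mv import *
show([.49,-.27,.24])"
```

```text
t 14.85 p [0.4236 0.144  0.2417] f [ 0.4  0.4 -1. ] w 0.0248 ff 39.6 q [ 0.59  0.35 -1.49  2.28  1.03  0.85  0.18] 
 tilt 0.436 az -0.123 ydir [-0.147  0.981 -0.124]
 -> [ 0.49 -0.27  0.24] units [  0.6  -13.86   1.69]
```

Emit:
jog_arm(motion=[[0.1, -1, 0, 0, 0], [0.1, -1, 0, 0, 0], [0, -1, 0, 0, 0], [0, -1, 0, 0, 0], [0, -1, 0, 0, 0], [0, -1, 0, 0, 0], [0, -1, 0.2, 0, 0], [0, -1, 0.2, 0, 0], [0, -1, 0.2, 0, 0], [0, -1, 0.2, 0, 0], [0, -1, 0.2, 0, 0], [0, -1, 0.2, 0, 0]])

```text
clock: 16.05
position: [0.4846, -0.2142, 0.2466]
tool_rot: [-3.008, 0.409, -2.938]
force: [1.0, -0.2, 0.5]
grip_width: 0.025
finger_force: 39.6
```

```bash
python3 -c "
from mv import *
show([.49,-.27,.24],[.479,-.27,.12])"
```

```text
t 16.05 p [ 0.4846 -0.2142  0.2466] f [ 1.  -0.2  0.5] w 0.025 ff 39.6 q [ 1.43  0.46 -1.33  2.12  0.79  0.58  1.37] 
 tilt 0.429 az -0.121 ydir [-0.149  0.981 -0.122]
 -> [ 0.49 -0.27  0.24] units [ 0.27 -1.83  0.37]
 -> [ 0.479 -0.27   0.12 ] units [1.92 0.54 3.49]
```

Emit:
jog_arm(motion=[[0.6, -0.6, 0.6, 0, 0], [0.6, -0.6, 0.7, 0, 0], [0.6, 0, 0.8, 0, 0], [0.4, 0, 0.8, 0, 0], [0.2, 0, 0.6, 0, 0], [0, 0, 0, 0, 0]])

```text
clock: 16.65
position: [0.468, -0.266, 0.1255]
tool_rot: [-3.01, 0.406, -2.937]
force: [0.5, 0.2, 0.2]
grip_width: 0.0248
finger_force: 39.6
```

```bash
python3 -c "
from mv import *
show([.472,-.27,.055],[.472,-.27,.04],[.48,-.27,.014])"
```

```text
t 16.65 p [ 0.468  -0.266   0.1255] f [0.5 0.2 0.2] w 0.0248 ff 39.6 q [ 1.23  0.59 -0.94  2.21  1.22  0.34  1.1 ] 
 tilt 0.426 az -0.118 ydir [-0.151  0.981 -0.12 ]
 -> [ 0.472 -0.27   0.055] units [0.83 0.13 2.2 ]
 -> [ 0.472 -0.27   0.04 ] units [0.2  0.06 0.46]
 -> [ 0.48  -0.27   0.014] units [0.1  0.06 0.9 ]
```

Emit:
jog_arm(motion=[[0.2, 0.03, 0.6, 0, 0], [0.2, 0.03, 0.6, 0, 0], [0.2, 0.03, 0.5, 0, 0], [0.2, 0.03, 0.5, 0, 0], [0, 0, 0, 0, 0]], newtons=25)

```text
clock: 17.15
position: [0.4738, -0.2712, 0.0573]
tool_rot: [-3.009, 0.409, -2.938]
force: [1.0, -0.2, 0.2]
grip_width: 0.0247
finger_force: 39.6
```

Emit:
jog_arm(motion=[[0.1, 0, 0.23, 0, 0], [0.1, 0, 0.23, 0, 0], [0, 0, 0, 0, 0]])

```text
clock: 17.45
position: [0.4744, -0.2738, 0.0439]
tool_rot: [-3.007, 0.41, -2.938]
force: [0.4, -0.0, 0.3]
grip_width: 0.0253
finger_force: 39.6
```

```bash
python3 -c "
from mv import *
show([.472,-.27,.04],[.48,-.27,.014])"
```

```text
t 17.45 p [ 0.4744 -0.2738  0.0439] f [ 0.4 -0.   0.3] w 0.0253 ff 39.6 q [ 1.14  0.77 -0.83  2.22  1.8   0.36  0.6 ] 
 tilt 0.43 az -0.123 ydir [-0.148  0.981 -0.123]
 -> [ 0.472 -0.27   0.04 ] units [0.1  0.15 0.08]
 -> [ 0.48  -0.27   0.014] units [0.11 0.07 0.9 ]
```

Emit:
jog_arm(motion=[[0.05, 0.05, 0.25, 0, 0], [0.05, 0.05, 0.25, 0, 0], [0, 0, 0, 0, 0]])

```text
clock: 17.75
position: [0.4779, -0.2722, 0.0292]
tool_rot: [-3.007, 0.411, -2.937]
force: [0.5, 1.0, 2.3]
grip_width: 0.0249
finger_force: 37.4
```

Emit:
jog_arm(motion=[[0.03, 0, 0.2, 0, 0], [0.03, 0, 0.15, 0, 0], [0, 0, 0, 0, 0]])

```text
clock: 18.05
position: [0.4804, -0.2734, 0.0185]
tool_rot: [-3.006, 0.411, -2.937]
force: [2.0, -1.0, 3.6]
grip_width: 0.0248
finger_force: 37.7
```

```bash
python3 -c "
from mv import *
show([.48,-.27,.014])"
```

```text
t 18.05 p [ 0.4804 -0.2734  0.0185] f [ 2.  -1.   3.6] w 0.0248 ff 37.7 q [ 1.15  0.85 -0.86  2.21  1.9   0.43  0.53] 
 tilt 0.431 az -0.125 ydir [-0.148  0.981 -0.124]
 -> [ 0.48  -0.27   0.014] units [0.05 0.13 0.13]
```

The fid pivots in the grip with its tail on the floor, as planned (about 3.6 N). I take it a little lower and then release.

Emit:
jog_arm(motion=[[0.02, 0, 0.12, 0, 0], [0.02, 0, 0.1, 0, 0], [0, 0, 0, 0, 0]])

```text
clock: 18.35
position: [0.4819, -0.274, 0.0117]
tool_rot: [-3.006, 0.41, -2.938]
force: [0.9, -0.9, 2.8]
grip_width: 0.0253
finger_force: 37.8
```

```bash
python3 -c "
from mv import *
show([.48,-.27,.010])"
```

```text
t 18.35 p [ 0.4819 -0.274   0.0117] f [ 0.9 -0.9  2.8] w 0.0253 ff 37.8 q [ 1.15  0.87 -0.86  2.2   1.92  0.44  0.52] 
 tilt 0.431 az -0.125 ydir [-0.148  0.981 -0.124]
 -> [ 0.48 -0.27  0.01] units [0.06 0.15 0.02]
```

Emit:
jog_arm(motion=[[0, 0, 0, 0, 0.33], [0, 0, 0, 0, 0.38], [0, 0, -0.1, 0, 0.45], [0, 0, -0.4, 0, 0.45], [0, 0, -0.8, 0, 0.45], [0, 0, -1, 0, 0.45], [0, 0, -1, 0, 0.45], [0, 0, -1, 0, 0.45], [0, 0, -1, 0, 0.45], [0, 0, 0, 0, 0.45]])

```text
clock: 19.35
position: [0.4213, -0.2683, 0.1444]
tool_rot: [-3.003, 0.409, -2.939]
force: [0.4, -0.2, -0.9]
grip_width: 0.0384
finger_force: 0.0
```

```bash
python3 -c "
from mv import *
s,R=show([.42,.05,.25])
f=bot.grab_frame('wrist');c=cam(f,s);g=bot.grab_frame('top')
save('w4',np.hstack([cv2.resize(f['pixels'],(480,360)),cv2.resize(g['pixels'][160:310,160:420],None,fx=1.23,fy=2.4)[:360]]))
print([proj(c,q).round(1)*.75 for q in ([.4791,-.2696,.006],[.4699,-.1821,.006])])"
```

```text
t 19.35 p [ 0.4213 -0.2683  0.1444] f [ 0.4 -0.2 -0.9] w 0.0384 ff 0.0 q [ 1.31  0.49 -0.92  2.28  1.05  0.26  1.28] 
 tilt 0.431 az -0.135 ydir [-0.145  0.981 -0.127]
 -> [0.42 0.05 0.25] units [-3.32  9.97 -3.81]
[array([249.675, 162.525]), array([344.475, 173.325])]
```

View pics/w4.png

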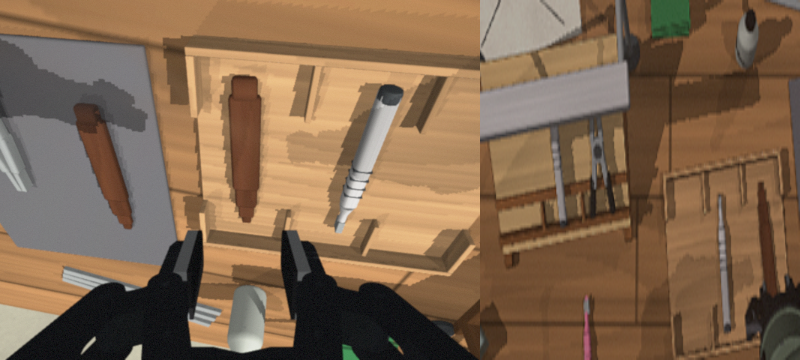

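The fid lies flat in the right compartment, at about (246,150) in the left half, and its neighbours are undisturbed. Next, the pliers: I raise, swing back and correct the yaw a little.

Emit:
jog_arm(motion=[[-0.3, 0, -1, 0.5, 0.6], [-0.3, 0.5, -1, 0.5, 0.6], [-0.3, 1, -1, 0.5, 0.6], [-0.3, 1, -0.6, 0, 0.6], [0, 1, 0, 0, 0.6], [0, 1, 0, 0, 0.6], [0, 1, 0, 0, 0.6], [0, 1, 0, 0, 0.6], [0, 1, 0, 0, 0.6], [0, 1, 0, 0, 0.6], [0, 1, 0, 0, 0.6], [0, 1, 0, 0, 0.6]])

```text
clock: 20.65
position: [0.3964, 0.0438, 0.2304]
tool_rot: [-3.058, 0.421, -3.068]
force: [-0.3, -1.5, 0.4]
grip_width: 0.0513
finger_force: 0.0
```

```bash
python3 -c "
from mv import *
f=bot.grab_frame('wrist')
c=cam(f,dict(position=[.4824,.2687,.2258],tool_rot=[3.14,.552,-3.025]))
for uv in((64,221),(206,328),(325,219)):
    o,d=ray(c,uv);pt=FID+.012*n; t=n@(pt-o)/(n@d); q=o+t*d; print('top pt',q.round(4),'under',(q-.012*n).round(4))
s,R=show(); ax=R[:,2]; G=PL-.003*n
show(G-.13*ax,G)"
```

```text
top pt [0.5729 0.1024 0.1053] under [0.5797 0.1032 0.0955]
top pt [0.6269 0.2007 0.1514] under [0.6338 0.2015 0.1416]
top pt [0.5504 0.279  0.105 ] under [0.5572 0.2798 0.0952]
t 20.7 p [0.3966 0.0485 0.2306] f [-0.2  2.4  0.5] w 0.051 ff 0.0 q [ 0.95  0.09 -1.42  2.41  0.77  0.46  0.53] 
 tilt 0.429 az -0.118 ydir [-0.042  0.996 -0.073]
t 20.7 p [0.3966 0.0485 0.2306] f [-0.2  2.4  0.5] w 0.051 ff 0.0 q [ 0.95  0.09 -1.42  2.41  0.77  0.46  0.53] 
 tilt 0.429 az -0.118 ydir [-0.042  0.996 -0.073]
 -> [0.5302 0.1136 0.2128] units [-3.95  2.02  2.27]
 -> [0.5839 0.1072 0.0945] units [-0.    0.    4.33]
```

Emit:
jog_arm(motion=[[-0.8, 0.3, 0, 0, 0.6], [-0.8, 0.4, 0.3, 0, 0.6], [-0.8, 0.4, 0.5, 0, 0.6], [-0.8, 0.4, 0.6, 0, 0.6], [-0.7, 0.3, 0.7, 0, 0.6], [0, 0, 0, 0, 0.6]])

```text
clock: 21.3
position: [0.5285, 0.1029, 0.2143]
tool_rot: [-3.061, 0.417, -3.069]
force: [-0.9, 0.7, 0.2]
grip_width: 0.051
finger_force: 0.0
```

```bash
python3 -c "
from mv import *
s=bot.observe();R=Ro.from_euler('xyz',s['tool_rot']).as_matrix(); ax=R[:,2]; G=np.array([.581,.105,.097])-.003*n
show(G-.13*ax,G-.02*ax,G)"
```

```text
t 21.3 p [0.5285 0.1029 0.2143] f [-0.9  0.7  0.2] w 0.051 ff 0.0 q [ 0.48  0.46 -1.15  2.14  1.11  0.77  0.24] 
 tilt 0.425 az -0.123 ydir [-0.04   0.997 -0.073]
 -> [0.5296 0.1118 0.213 ] units [-0.04  0.3   0.04]
 -> [0.5745 0.1062 0.1128] units [-0.   -0.    3.67]
 -> [0.5827 0.1052 0.0945] units [0.   0.   0.67]
```

Emit:
jog_arm(motion=[[0, 0.2, 1, 0, 0.6], [0, 0.1, 1, 0, 0.6], [0, 0, 1, 0, 0.6], [0, 0, 0.6, 0, 0.6], [0, 0, 0.3, 0, 0.6], [0, 0, 0, 0, 0.6]])

```text
clock: 21.9
position: [0.5737, 0.1039, 0.1083]
tool_rot: [-3.059, 0.417, -3.068]
force: [-0.8, 0.5, 0.7]
grip_width: 0.0514
finger_force: 0.0
```

```bash
python3 -c "
from mv import *
G=np.array([.581,.105,.097])-.003*n
s,R=show(G)
f=bot.grab_frame('wrist');c=cam(f,s);P=f['pixels']
print([proj(c,q).round(0) for q in (G,G+.013*n,G-.07*(rx*.819+[0,0,.574]))]);np.save('w5.npy',P)"
```

```text
t 21.9 p [0.5737 0.1039 0.1083] f [-0.8  0.5  0.7] w 0.0514 ff 0.0 q [ 0.31  0.69 -0.96  2.12  1.46  0.77 -0.02] 
 tilt 0.425 az -0.129 ydir [-0.039  0.996 -0.076]
 -> [0.5827 0.1052 0.0945] units [-0.09  0.07  0.54]
[array([326., 316.]), array([323., 327.]), array([322., 145.])]
```

Emit:
jog_arm(motion=[[-0.05, 0.05, 0.25, 0, 0.6], [-0.04, 0, 0.25, 0, 0.6], [0, 0, 0, 0, 0], [0, 0, 0, 0, 0], [0, 0, 0, 0, 0], [0, 0, 0, 0, 0]], newtons=60)

```text
clock: 22.55
position: [0.5825, 0.1045, 0.0969]
tool_rot: [-3.058, 0.419, -3.069]
force: [-3.5, -1.3, 3.6]
grip_width: 0.0252
finger_force: 58.8
```

The pliers are gripped at the pivot block (25 mm wide). I lift and draw back from under the lamp.

Emit:
jog_arm(motion=[[0, 0, -0.4, 0, 0], [0, 0, -0.7, 0, 0], [0.5, 0, -1, 0, 0], [0.8, 0, -1, 0, 0], [0.8, 0, -1, 0, 0], [0.3, 0, -1, 0, 0], [0, 0, 0, 0, 0]])

```text
clock: 23.25
position: [0.4531, 0.1084, 0.2089]
tool_rot: [-3.056, 0.422, -3.066]
force: [1.6, -1.0, -2.1]
grip_width: 0.0255
finger_force: 58.9
```

```bash
python3 -c "
from mv import *
show([.46,0,.24],[.47,-.095,.22],[.472,-.095,.1])"
```

```text
t 23.25 p [0.4531 0.1084 0.2089] f [ 1.6 -1.  -2.1] w 0.0255 ff 58.9 q [ 0.48  0.34 -1.2   2.3   1.1   0.7   0.11] 
 tilt 0.43 az -0.131 ydir [-0.04   0.996 -0.078]
 -> [0.46 0.   0.24] units [-0.39 -3.69 -0.65]
 -> [ 0.47  -0.095  0.22 ] units [ 0.19 -3.12  0.92]
 -> [ 0.472 -0.095  0.1  ] units [1.58 0.31 3.66]
```

Emit:
jog_arm(motion=[[-0.2, -1, -0.4, -0.5, 0], [-0.2, -1, -0.4, 0, 0], [-0.1, -1, 0, 0, 0], [0, -1, 0, 0, 0], [0, -1, 0.2, 0, 0], [0, -0.9, 0.2, 0, 0], [0, -0.8, 0.2, 0, 0], [0, 0, 0, 0, 0]])

```text
clock: 24.05
position: [0.4783, -0.0875, 0.2317]
tool_rot: [-3.044, 0.413, -3.034]
force: [-0.3, 0.8, -1.0]
grip_width: 0.0254
finger_force: 59.3
```

```bash
python3 -c "
from mv import *
show([.47,-.095,.15],[.472,-.095,.06])"
```

```text
t 24.05 p [ 0.4783 -0.0875  0.2317] f [-0.3  0.8 -1. ] w 0.0254 ff 59.3 q [ 1.13  0.33 -1.28  2.25  0.88  0.52  0.87] 
 tilt 0.424 az -0.132 ydir [-0.068  0.994 -0.09 ]
 -> [ 0.47  -0.095  0.15 ] units [1.37 0.02 2.38]
 -> [ 0.472 -0.095  0.06 ] units [1.14 0.26 2.76]
```

Emit:
jog_arm(motion=[[0.5, 0, 0.8, 0, 0], [0.5, 0, 0.9, 0, 0], [0.5, 0.05, 0.9, 0, 0], [0.4, 0.05, 0.8, 0, 0], [0.3, 0.05, 0.7, 0, 0], [0.2, 0.05, 0.6, 0, 0], [0, 0, 0, 0, 0]])

```text
clock: 24.75
position: [0.4701, -0.0923, 0.0762]
tool_rot: [-3.045, 0.412, -3.03]
force: [0.2, 1.1, -1.5]
grip_width: 0.0253
finger_force: 59.3
```

```bash
python3 -c "
from mv import *
show([.468,-.094,.045],[.474,-.094,.014])"
```

```text
t 24.75 p [ 0.4701 -0.0923  0.0762] f [ 0.2  1.1 -1.5] w 0.0253 ff 59.3 q [ 0.79  0.65 -0.93  2.4   1.85  0.55 -0.03] 
 tilt 0.422 az -0.125 ydir [-0.073  0.993 -0.088]
 -> [ 0.468 -0.094  0.045] units [0.49 0.04 0.92]
 -> [ 0.474 -0.094  0.014] units [0.23 0.08 1.02]
```

Emit:
jog_arm(motion=[[0.1, 0.02, 0.4, 0, 0], [0.1, 0.02, 0.4, 0, 0], [0, 0, 0.1, 0, 0], [0, 0, 0, 0, 0]], newtons=40)

```text
clock: 25.15
position: [0.4764, -0.0943, 0.0516]
tool_rot: [-3.042, 0.414, -3.029]
force: [-0.8, 0.1, -0.5]
grip_width: 0.0255
finger_force: 59.4
```

```bash
python3 -c "
from mv import *
show([.482,-.094,.02])"
```

```text
t 25.15 p [ 0.4764 -0.0943  0.0516] f [-0.8  0.1 -0.5] w 0.0255 ff 59.4 q [ 0.78  0.73 -0.93  2.39  1.95  0.61 -0.09] 
 tilt 0.426 az -0.131 ydir [-0.072  0.993 -0.091]
 -> [ 0.482 -0.094  0.02 ] units [0.25 0.09 1.04]
```

Emit:
jog_arm(motion=[[0.15, 0.03, 0.25, 0, 0], [0.15, 0.03, 0.25, 0, 0], [0.15, 0.03, 0.25, 0, 0], [0, 0, 0, 0, 0]])

```text
clock: 25.55
position: [0.4732, -0.0944, 0.0254]
tool_rot: [-3.041, 0.415, -3.029]
force: [0.4, 0.4, 2.9]
grip_width: 0.0253
finger_force: 57.4
```

```bash
python3 -c "
from mv import *
show([.474,-.094,.013])"
```

```text
t 25.55 p [ 0.4732 -0.0944  0.0254] f [0.4 0.4 2.9] w 0.0253 ff 57.4 q [ 0.78  0.82 -0.93  2.41  2.04  0.69 -0.15] 
 tilt 0.426 az -0.132 ydir [-0.072  0.993 -0.091]
 -> [ 0.474 -0.094  0.013] units [0.14 0.05 0.39]
```

Emit:
jog_arm(motion=[[0.1, 0.02, 0.2, 0, 0], [0.08, 0.02, 0.2, 0, 0], [0.02, 0, 0.06, 0, 0], [0, 0, 0, 0, 0]])

```text
clock: 25.95
position: [0.4735, -0.0947, 0.0103]
tool_rot: [-3.041, 0.415, -3.029]
force: [1.4, -1.5, 10.5]
grip_width: 0.0256
finger_force: 63.7
```

```bash
python3 -c "
from mv import *
show([.474,-.094,.011])"
```

```text
t 25.95 p [ 0.4735 -0.0947  0.0103] f [ 1.4 -1.5 10.5] w 0.0256 ff 63.7 q [ 0.78  0.87 -0.93  2.4   2.08  0.73 -0.17] 
 tilt 0.427 az -0.132 ydir [-0.072  0.993 -0.092]
 -> [ 0.474 -0.094  0.011] units [-0.03  0.02 -0.02]
```

The fingertip is lightly touching the floor. I ease up, release and retreat.

Emit:
jog_arm(motion=[[0, 0, -0.06, 0, 0.33], [0, 0, 0, 0, 0.4], [0, 0, -0.05, 0, 0.6], [-0.1, 0, -0.3, 0, 0.6], [-0.2, 0, -0.6, 0, 0.6], [0, 0, -1, 0, 0.6], [0, 0, -1, 0, 0.6], [0, 0, -1, 0, 0.6], [0, 0, -1, 0, 0.6], [-0.3, 0, -1, 0, 0.6], [0, 0, 0, 0, 0.6]])

```text
clock: 27.05
position: [0.4346, -0.0859, 0.1616]
tool_rot: [-3.038, 0.411, -3.03]
force: [0.4, -0.8, 0.5]
grip_width: 0.0516
finger_force: 0.0
```

```bash
python3 -c "
from mv import *
s,R=show()
f=bot.grab_frame('wrist');c=cam(f,s);g=bot.grab_frame('scene')
save('w6',np.hstack([cv2.resize(f['pixels'],(480,360)),cv2.resize(g['pixels'][190:370,110:270],(320,360))]))
print([(proj(c,q)*.75).round(1) for q in ([.4607,-.0946,.006],[.4791,-.2696,.006],[.4699,-.1821,.006])])
t=bot.grab_frame('top')
d=np.abs(t['pixels'].astype(int)-np.load('pics/top.npy').astype(int)).max(2)
for n,(u,v) in dict(bottle=(377,178),house=(150,301),matfid=(440,246),matpl=(482,258),cutter=(358,269),rackcut=(222,230)).items(): print(n,(d[v-14:v+14,u-10:u+10]>40).mean().round(2))"
```

```text
t 27.05 p [ 0.4346 -0.0859  0.1616] f [ 0.4 -0.8  0.5] w 0.0516 ff 0.0 q [ 1.19  0.63 -1.5   2.41  1.41  0.75  0.35] 
 tilt 0.423 az -0.144 ydir [-0.069  0.993 -0.095]
[array([246.2, 123.7]), array([ 64.6, 119.8]), array([152.9, 121.7])]
bottle 0.0
house 0.0
matfid 0.0
matpl 0.14
cutter 0.12
rackcut 0.0
```

View pics/w6.png

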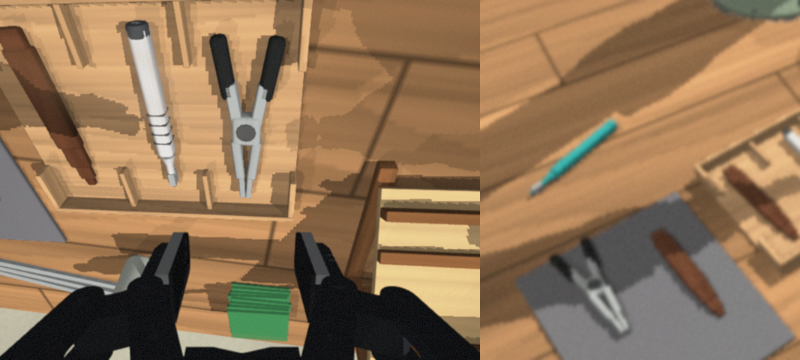

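The pliers lie flat with the pivot at (245,131), against a compartment centre at (246,124). The fid, the cutter and the mat tools are in place, so I hand in.

```bash
python3 -c "
from workcell import bot
print(bot.job_done())"
```

```text
the job is handed in; nothing more can be done
None
```

The job is handed in at about 27 s of the 67 s: the rack's fid lies in the tray's right compartment and its pliers in the left, both flat and about centred in the last pictures, with the spare cutter left on the rack and no bystander seen to move; no verdict came back.

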